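# Put the stacked caddies back into the hand-surgery set tray

## Robot

A 7-joint arm with a two-finger parallel gripper is mounted at the origin on the work surface. World frame = base frame: x ahead of the robot, y to its left, z up, the work surface at z = 0. Lengths are in m, angles in rad, forces in N, time in s.
With the tool pointing down it reaches from about 0.4 to 0.85 m from the base axis. Payload 4.5 kg.
Tool frame: the origin (TCP) lies at the very end of the fingers, on their centre line; the grasp point (between the pads) lies 19 mm behind it (tcp_to_grasp is the z of the grasp point in the tool frame, in m); z points along the fingers, y is the line along which they close (so a half turn about z gives the same grasp; the last joint's range is limited). The gripper opens to 88 mm and grips with 3 to 60 N. Pads are 18 mm wide; open, the fingers measure 123 mm over their backs; the gripper's body (75 mm by 187 mm) begins 45 mm behind the grasp point.
Start: joints at [1.287, 0.689, -0.195, 1.565, 0.157, 0.902, -0.215], TCP at [0.195, -0.594, 0.199] pointing down, gripper open.
Joint ranges: [-3.01, 3.01], [-0.46, 2.08], [-1.47, 1.51], [0.13, 2.56], [-1, 4.14], [0.04, 2.09], [-2.66, 2.66]. Speed limits (rad/s): [2.57, 2.57, 3.14, 3.14, 3.14, 3.14, 3.14].

## Interface

Orientations are given as a unit quaternion [x, y, z, w].
In Python, from plant import * gives the robot as it stands. The module is installed in compiled form; this text tells all that it offers.
- The arm moves only by the shell command python3 -m jog 'ROWS' [OPENING] [FORCE]. ROWS is JSON, a list that holds one entry, the list of rows, each a list of 6 numbers: the shift along the tool's x, y, z in m, then the turn, a rotation vector about the tool's x, y, z in rad. In form: [[[dx, dy, dz, ax, ay, az], ...]]. A call has 1 to 12 rows; each row shifts and turns the commanded pose from where the row before left it, along the tool's axes as they then stand; what a row does not reach is not made up. A row lasts 1/8 s, in which the tool goes at most 62.5 mm and 10.7 degrees, less where a joint would pass 70% of its speed; a pose out of reach is approached as far as the arm can. A call with a gripper value outside its range is refused whole. OPENING is the finger opening in m, from 0 to 0.0881, set as the call begins (- or left out, the last holds). The fingers move at their own pace and stop on an object; FORCE is the grip in N (left out, the last holds). Time passes only in rows, so rows that do not move let the fingers close. It gives the time, the measured TCP pose, the force, the opening and the grip force at its end, in the units of the state.
- get_state(): the state, without advancing time (a new reading comes with each control period).
- snapshot(name): name is "side" or "top" or "wrist"; returns a dict with "frame" (480x640x3 uint8, red, green, blue), "mtx" (3x3 intrinsics, pixels), "D" ([k1, k2, p1, p2, k3] as OpenCV has them; the pictures are not rectified), "xyz" and "orientation" of the camera in the world; the wrist camera has in their place "mount" (4x4, takes a point from camera to tool coordinates, whose origin is the TCP and whose axes are the flange's). Camera axes: x right, y down, z forward; pixel columns grow to the right and rows downward; lengths in m; the calibration is good to about 2 mm. A picture is of the moment at which its call begins: read the wrist's pose just before it. There is no depth.
- finish_job(): hands the job in; it is judged then, once.
The state is a dict: "clock": time; "q": joint angles; "qd": joint speeds; "joint_torque": joint torques, N m; "tool_pos": TCP position; "eef_rot": TCP orientation; "contact_force": force on the tool from outside, world axes, zero at the start; "moment": the same for the moment, N m; "opening": opening from 0.0 (shut) to 1.0 (fully open); "finger_force": force on a finger pad.
Only numpy, scipy, OpenCV 4.12 (cv2) and the standard library are available. Lean on these libraries where they do the work, as an engineer would, in place of code of your own. Each camera call takes 0.05 s, during which the arm holds its last target. There are 200 camera calls.

## Task

Take the stack of four grey caddies apart and put the hand-surgery set back together: seat each caddy in the bay of the aluminium tray that is made for its size and shape, lying flat on the bay's floor. They are full of small implants, so do not tip them, and set them down instead of dropping them. Leave the steel pot of screws and the blue screwdriver beside the stack where they are.

Things in the scene. Friction and masses are not known exactly. Their poses are not given: they have to be found in the camera images.
- plate_caddy: grey plastic box with a flat lid and a small steel latch at each end, 64 x 126 mm and 30 mm high, about 0.25 to 0.36 kg; the largest of the stack and its lowest, on a 4 mm thick white mat; bone plates show in the black window of its lid. Loose, flat-topped, straight-sided. Origin: centre of its underside; its y axis is the long one (126 mm), x the short one (64 mm, the width to grip), z up.
- screw_caddy: grey plastic box with a flat lid and a small steel latch at each end, 50 x 96 mm and 30 mm high, about 0.18 to 0.27 kg; second from the bottom; rows of round screw heads show in its lid. Loose, flat-topped, straight-sided. Origin: centre of its underside; its y axis is the long one (96 mm), x the short one (50 mm, the width to grip), z up.
- drill_caddy: grey plastic box with a flat lid and a small steel latch at each end, 40 x 68 mm and 30 mm high, about 0.12 to 0.17 kg; second from the top; five drill bits lying side by side show in its lid. Loose, flat-topped, straight-sided. Origin: centre of its underside; its y axis is the long one (68 mm), x the short one (40 mm, the width to grip), z up.
- round_caddy: round grey plastic screw carousel, 34 mm diameter and 30 mm high, about 0.06 to 0.08 kg, a ring of screw heads in its top; the topmost of the stack. Loose. Origin: centre of its underside, z up.
- bay_plate: fixed shallow rectangular black nest in the aluminium tray, for the 64 x 126 mm box: inside 80 x 142 mm (8 mm play all round), walls 5 mm thick. Origin: centre of its underside, 4 mm above the table; inner floor 3 mm and wall tops 9 mm above the origin. y axis along its length, x across, z up. Which bay is in which corner of the tray changes.
- bay_screw: fixed shallow rectangular black nest in the aluminium tray, for the 50 x 96 mm box: inside 66 x 112 mm (8 mm play all round), walls 5 mm thick. Origin: centre of its underside, 4 mm above the table; inner floor 3 mm and wall tops 9 mm above the origin. y axis along its length, x across, z up. Which bay is in which corner of the tray changes.
- bay_drill: fixed shallow rectangular black nest in the aluminium tray, for the 40 x 68 mm box: inside 56 x 84 mm (8 mm play all round), walls 5 mm thick. Origin: centre of its underside, 4 mm above the table; inner floor 3 mm and wall tops 9 mm above the origin. y axis along its length, x across, z up. Which bay is in which corner of the tray changes.
- bay_round: fixed round black nest in the same tray, for the 34 mm carousel: inside diameter 50 mm, walls 5 mm thick. Origin: centre of its underside, 4 mm above the table; inner floor 3 mm, wall top 9 mm above the origin. The 4 bays share the tray's yaw, this one's axes included, centres 104 mm apart along x and 160 mm along y. The tray is 222 x 336 mm, its rim 12 mm above the table.
- pot: small open steel pot of loose screws, 52 mm across the rim, 32 mm high, standing on the same white mat as the stack, near one end of it; not to be disturbed. Loose. Origin: centre of its underside.
- driver: blue-handled screwdriver, 158 mm long, 25 mm high, lying on the white mat near the other end of the stack; not to be disturbed. Loose. Origin: at mat level, 70 mm from the handle's end; x axis along it towards the steel tip.
Things that resemble listed ones, but are neither listed nor needed, are in the scene too. Leave any red or yellow look-alike of the plate_caddy alone. What is shaped like the bay_plate but pink is not meant.

How it is judged:
At the end, for the whole second after the job is handed in: Each of the four caddies stands in its own bay: centre within 14 mm of the bay's centre (the walls allow 11), underside within 2.5 mm of the bay's floor, tilted less than 0.06 rad, at rest (horizontal distance between plate_caddy and bay_plate below 0.014 m and z of plate_caddy in the frame of bay_plate below 0.0055 m and angle between each of plate_caddy, screw_caddy, drill_caddy, round_caddy's own z axis and vertical below 0.06 rad and linear speed of each of plate_caddy, screw_caddy, drill_caddy, round_caddy below 0.02 m/s and horizontal distance between screw_caddy and bay_screw below 0.014 m and z of screw_caddy in the frame of bay_screw below 0.0055 m and horizontal distance between drill_caddy and bay_drill below 0.014 m and z of drill_caddy in the frame of bay_drill below 0.0055 m and horizontal distance between round_caddy and bay_round below 0.014 m and z of round_caddy in the frame of bay_round below 0.0055 m); the robot touches nothing.
It fails at once if a caddy is tipped by more than 0.45 rad (angle between any of plate_caddy, screw_caddy, drill_caddy, round_caddy's own z axis and vertical above 0.45 rad).
It fails at once if a caddy is dropped (falls freely, touching nothing, faster than 0.7 m/s, that is from about 25 mm or more) ((contact force between plate_caddy and anything else below 0.01 N and linear speed of plate_caddy above 0.7 m/s) or (contact force between screw_caddy and anything else below 0.01 N and linear speed of screw_caddy above 0.7 m/s) or (contact force between drill_caddy and anything else below 0.01 N and linear speed of drill_caddy above 0.7 m/s) or (contact force between round_caddy and anything else below 0.01 N and linear speed of round_caddy above 0.7 m/s)).
It fails at once if the pot of screws or the screwdriver is moved by more than 20 mm, or the pot is tipped by more than 0.3 rad (distance of any of pot, driver from where it was at the start of the episode above 0.02 m or angle between pot's own z axis and vertical above 0.3 rad).
It also fails if it takes over 128 s, if anything falls off the work surface, if the arm or the gripper's body presses on something with over 40 N, if the wrist force passes 120 N, or if a joint passes its speed limit or range.

## Working session

There is one attempt and no reset: what is moved stays moved. The work goes in short steps, Python scripts to look and compute and a shell command to move; the robot and the scene stay as the last step left them, time stands still between calls to the robot, and variables do not carry over. Pictures are saved under pics/ and viewed, at most 14 in all, crops included, and the job is handed in when it is done.

```bash
mkdir -p pics; cat > h.py <<'E'
from plant import *
import numpy as np, cv2
from scipy.spatial.transform import Rotation as R
def cam(n):
    st=get_state(); s=snapshot(n)
    K=np.array(s["mtx"]);D=np.array(s["D"],float)
    if n=="wrist":
        T=np.eye(4);T[:3,:3]=R.from_quat(st["eef_rot"]).as_matrix();T[:3,3]=st["tool_pos"]
        T=T@np.array(s["mount"]); Rm,t=T[:3,:3],T[:3,3]
    else:
        o=np.array(s["orientation"]); Rm=R.from_quat(o).as_matrix() if o.size==4 else o; t=np.array(s["xyz"])
    return s["frame"],K,D,Rm,t
def onplane(px,z,c):
    _,K,D,Rm,t=c
    u=cv2.undistortPoints(np.array(px,float).reshape(-1,1,2),K,D).reshape(-1,2)
    d=np.c_[u,np.ones(len(u))]@Rm.T
    return t+d*((z-t[2])/d[:,2])[:,None]
def proj(P,c):
    _,K,D,Rm,t=c
    return cv2.projectPoints((np.array(P,float).reshape(-1,3)-t)@Rm,np.zeros(3),np.zeros(3),K,D)[0].reshape(-1,2)
def save(c,name): cv2.imwrite("pics/"+name,cv2.cvtColor(c[0],cv2.COLOR_RGB2BGR))
E
python3 - <<'E'
from h import *
for n in ["top","side"]:
    c=cam(n); save(c,n+"0.png"); print(n,c[4],c[3].round(3).tolist(),c[1].tolist())
print(get_state())
E
```

```text
top [ 0.27910714 -0.00923973  1.05343905] [[0.016, -0.991, 0.136], [-1.0, -0.018, -0.01], [0.012, -0.136, -0.991]] [[487.01622504991536, 0.0, 319.47249278765196], [0.0, 487.01622504991536, 244.17455506015423], [0.0, 0.0, 1.0]]
side [ 0.37164463 -0.7033188   0.7374856 ] [[1.0, -0.009, 0.019], [-0.02, -0.661, 0.751], [0.006, -0.751, -0.661]] [[482.5016682193271, 0.0, 320.7586835760599], [0.0, 482.5016682193271, 247.85114331104768], [0.0, 0.0, 1.0]]
{'clock': 0.1, 'q': array([ 1.28678782,  0.68989308, -0.19452875,  1.5662705 ,  0.15733316,
        0.90247601, -0.21508945]), 'qd': array([ 1.89000711e-03, -6.72858889e-04,  5.96125557e-04, -1.35245336e-03,
       -7.97459284e-05, -3.56740194e-04,  2.97435849e-04]), 'joint_torque': array([-2.16343666e-03, -5.28498209e+01, -1.27088439e+00, -1.53836149e+01,
       -5.24652028e-02,  1.97277237e-03,  3.03482091e-05]), 'tool_pos': array([ 0.19505362, -0.59310905,  0.19868677]), 'eef_rot': array([ 9.87391599e-01,  1.58294497e-01, -1.99190323e-04, -8.01614953e-04]), 'contact_force': array([0.48555617, 0.05739469, 0.70849156]), 'moment': array([-0.01476614,  0.04222542, -0.03550952]), 'finger_force': 0.0, 'opening': 0.9992741715405045}
```

View pics/top0.png

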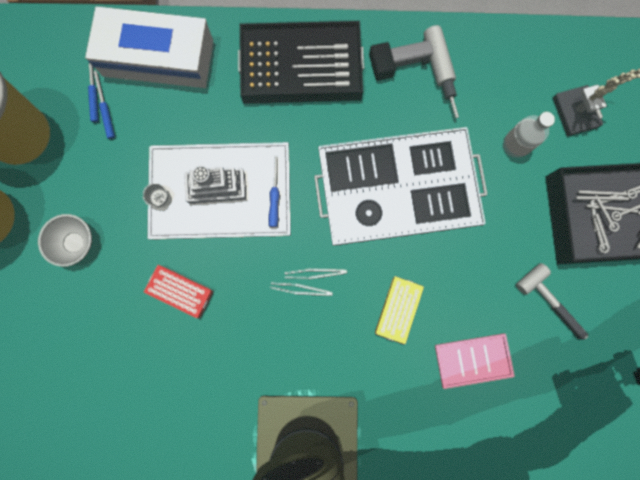

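View pics/side0.png

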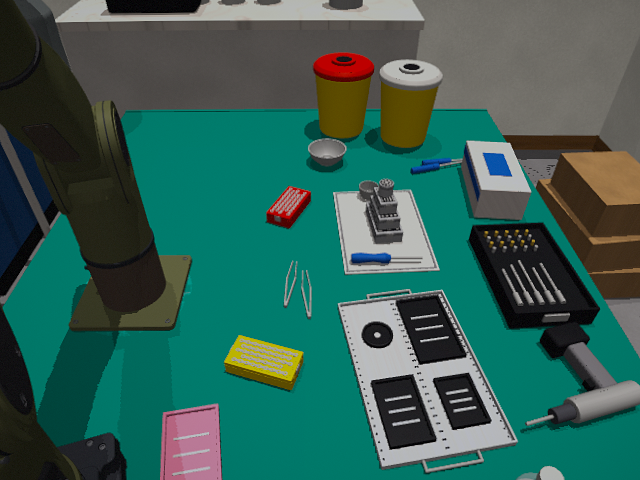

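Top picture: the grey stack is at about (215,185) on the white mat, with the pot at (157,196) and the driver at (274,195). The tray's black bays by size are plate (362,167), screw (441,203), drill (433,157) and round (369,212). The red (180,292) and yellow (400,310) boxes and the pink nest (475,360) are look-alikes and stay untouched. I'll measure the bays next and confirm the stack in an enlarged crop.

```bash
python3 - <<'E'
from h import *
out=[]
for n,roi in [("top",(315,125,490,245)),("side",(335,285,520,470))]:
    c=cam(n); f=c[0]
    m=((f.max(2)<80)).astype(np.uint8); mm=np.zeros_like(m); x0,y0,x1,y1=roi; mm[y0:y1,x0:x1]=m[y0:y1,x0:x1]
    mm=cv2.morphologyEx(mm,cv2.MORPH_CLOSE,np.ones((7,7)))
    for k in cv2.findContours(mm,cv2.RETR_EXTERNAL,cv2.CHAIN_APPROX_NONE)[0]:
        if cv2.contourArea(k)<200: continue
        P=onplane(k.reshape(-1,2),0.013,c)[:,:2]
        r=cv2.minAreaRect((P*1000).astype(np.float32))
        print(n,cv2.boundingRect(k),np.round(r[0],1),np.round(r[1],1),round(r[2],1))
    cr=f[155:215,180:290] if n=="top" else f[170:280,330:440]
    out.append(cv2.resize(cr,(400,400*cr.shape[0]//cr.shape[1]),interpolation=cv2.INTER_CUBIC))
h=max(o.shape[0] for o in out)
out=[cv2.copyMakeBorder(o,0,h-o.shape[0],0,0,cv2.BORDER_CONSTANT) for o in out]
cv2.imwrite("pics/crop1.png",np.hstack(out)[:,:,::-1])
c=cam("top"); print(onplane([[202,174],[157,196]],.12,c), onplane([[157,190],[274,195],[217,190]],.03,c))
E
```

```text
top (412, 185, 58, 37) [ 518.  -282.9] [ 69.6 116.1] 8.7
top (327, 145, 70, 42) [ 595.9 -109.6] [ 85.3 144.3] 8.9
top (411, 143, 43, 31) [ 620.4 -266.6] [60.9 88.3] 8.9
side (433, 373, 58, 57) [ 621.6 -270.3] [70.6 97.8] 8.8
side (362, 322, 31, 26) [ 494.3 -129. ] [59.6 57.9] 89.0
side (341, 291, 175, 179) [ 555.  -205.2] [222.5 367. ] 9.0
side (487, 285, 33, 45) [772.4 -62.7] [118.   69.7] 89.0
[[0.54255795 0.21529776 0.12      ]
 [0.49663094 0.30108294 0.12      ]] [[0.53079131 0.33182702 0.03      ]
 [0.52440346 0.08017428 0.03      ]
 [0.53313591 0.2029706  0.03      ]]
```

View pics/crop1.png

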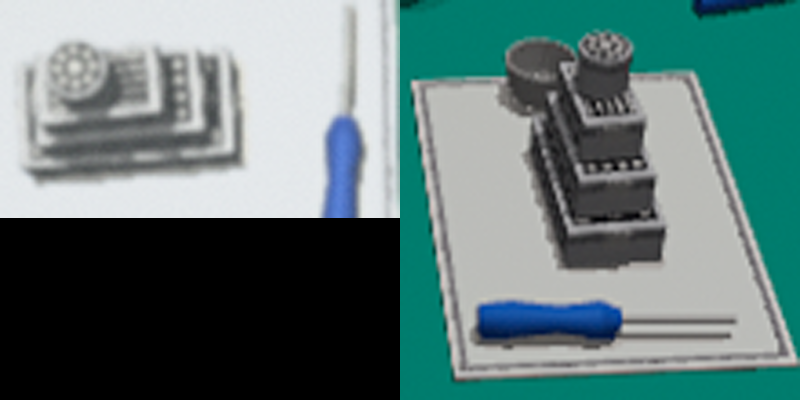

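The crop confirms four grey boxes stacked with the carousel on top, the pot behind the stack and the driver in front. The top-camera bay fits agree with each other: tray yaw is about 8.9°, plate bay (596,-110) mm, round (493,-126), screw (518,-283) and drill (620,-267). First I turn the tool so that it closes along world x, raising it as it turns.

```bash
python3 -m jog '[[[0,0,-0.013,0,0,-0.14],[0,0,-0.013,0,0,-0.14],[0,0,-0.013,0,0,-0.14],[0,0,-0.013,0,0,-0.14],[0,0,-0.013,0,0,-0.14],[0,0,-0.013,0,0,-0.14],[0,0,-0.013,0,0,-0.14],[0,0,-0.013,0,0,-0.14],[0,0,-0.013,0,0,-0.13],[0,0,0,0,0,0]]]' 0.0881 20
python3 -m jog '[[[0,0.03,0,0,0,0],[0.01,0.05,0,0,0,0],[0.03,0.05,0,0,0,0],[0.05,0.05,0,0,0,0],[0.05,0.05,0,0,0,0],[0.055,0.05,0,0,0,0],[0.055,0.035,0,0,0,0],[0.055,0,0,0,0,0],[0.055,0,0,0,0,0],[0.055,0,0,0,0,0],[0.055,0,0,0,0,0],[0.055,0,0,0,0,0]]]'
python3 -m jog '[[[0.055,0,0,0,0,0],[0.055,0.01,0,0,0,0],[0.055,0.01,0,0,0,0],[0.05,0.01,0,0,0,0],[0.03,0,0,0,0,0],[0.01,0,0,0,0,0],[0,0,0,0,0,0],[0,0,0,0,0,0]]]'
python3 -c "
from h import *
s=get_state();print(s['q'].round(2),s['tool_pos'].round(4),R.from_quat(s['eef_rot']).as_euler('ZYX',degrees=True).round(2))
c=cam('wrist');save(c,'w1.png');print(c[4])"
```

```text
clock: 1.5
tool_pos: [0.1955, -0.5942, 0.3171]
eef_rot: [0.709, 0.705, -0.0, 0.001]
contact_force: [-0.0, 0.3, -0.9]
opening: 1.001
finger_force: 0.0
clock: 3.0
tool_pos: [0.4902, -0.0906, 0.3159]
eef_rot: [0.709, 0.705, -0.0, -0.0]
contact_force: [0.8, -0.1, 0.6]
opening: 1.003
finger_force: 0.0
clock: 4.0
tool_pos: [0.5218, 0.1605, 0.3161]
eef_rot: [0.709, 0.705, -0.001, 0.0]
contact_force: [-0.5, -0.3, -0.6]
opening: 1.001
finger_force: 0.0
[-0.    0.5  -0.62  1.62  0.32  1.12 -0.71] [0.5218 0.1605 0.3161] [ 8.9640e+01  9.0000e-02 -1.7999e+02]
[0.52219352 0.23873617 0.50147701]
```

View pics/w1.png

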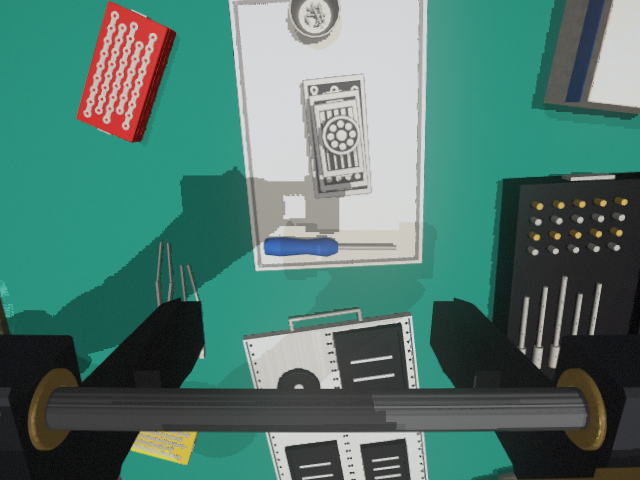

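The wrist picture shows the carousel's top centre at (341,134), the drill caddy under it, the pot at (315,18) and the driver at (300,246). I'll compute positions and enlarge the stack for the yaws.

```bash
python3 - <<'E'
from h import *
c=cam('wrist'); 
print(onplane([[341,134]],.124,c), onplane([[315,18]],.036,c))
g=cv2.resize(c[0][65:205,290:385],(0,0),fx=4,fy=4,interpolation=cv2.INTER_CUBIC); cv2.imwrite('pics/w1c.png',g[:,:,::-1])
E
```

```text
[[0.54332603 0.21917066 0.124     ]] [[0.52131136 0.32737936 0.036     ]]
```

View pics/w1c.png

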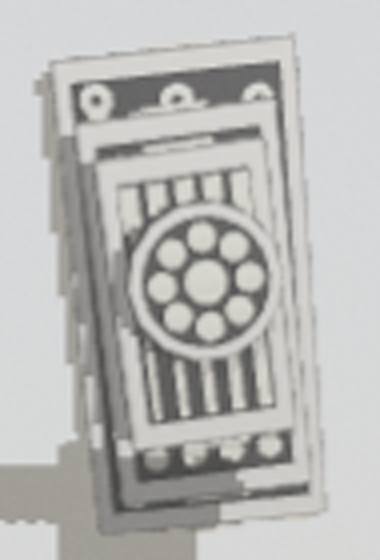

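The crop shows the boxes nested almost concentrically. I read these corners: plate (50,62), (293,37), (327,510); screw (78,125), (272,97), (306,480); drill (95,165), (258,140), (288,430), (128,450).

```bash
python3 - <<'E'
from h import *
c=cam('wrist')
for n,z,p in [('plate',.034,[[50,62],[293,37],[327,510]]),('screw',.064,[[78,125],[272,97],[306,480]]),('drill',.094,[[95,165],[258,140],[288,430]])]:
    q=onplane(np.array(p)/4+[290,65],z,c)[:,:2]; d=q[1]-q[2]; e=q[1]-q[0]
    print(n,((q[0]+q[2])/2*1000).round(1),'len',np.linalg.norm(d),np.linalg.norm(e),'yaw',np.degrees(np.arctan2(-d[0],d[1])).round(1),np.degrees(np.arctan2(e[1],e[0])).round(1))
E
```

```text
plate [545.7 210.1] len 0.12443274637258592 0.06315500795747761 yaw 5.8 5.3
screw [544.7 208.6] len 0.09481464697222268 0.04783332199203419 yaw 6.6 7.5
drill [542.7 212.4] len 0.06685751425717137 0.03772267148529802 yaw 7.3 8.1
```

Round caddy first.

```bash
python3 -m jog '[[[0.03,0.011,0,0,0,0],[0.0288,0.0101,0,0,0,0],[0,0,0.02,0,0,-0.065],[0,0,0.04,0,0,-0.065],[0,0,0.045,0,0,0],[0,0,0.045,0,0,0],[0,0,0.035,0,0,0],[0,0,0.018,0,0,0],[0,0,0.009,0,0,0],[0,0,0,0,0,0],[0,0,0,0,0,0]]]'
python3 -c "
from h import *
c=cam('wrist');save(c,'w2.png')
s=get_state();print(s['tool_pos'].round(4),R.from_quat(s['eef_rot']).as_euler('ZYX',degrees=True).round(2),proj([[.5433,.2192,.124]],c))"
```

```text
clock: 5.52
tool_pos: [0.5437, 0.2219, 0.1056]
eef_rot: [0.661, 0.751, 0.001, 0.0]
contact_force: [-0.2, 0.5, 0.7]
opening: 1.0
finger_force: 0.0
[0.5436 0.2219 0.1056] [ 9.7270e+01 -4.0000e-02  1.7988e+02] [[315.13898999 305.52996925]]
```

View pics/w2.png

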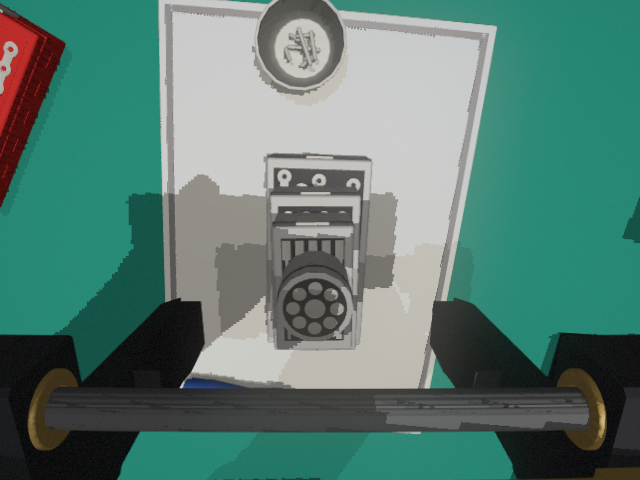

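The carousel is between the fingers at (315,306), as predicted. I'll centre it by 2.5 mm, grip and lift.

```bash
python3 -m jog '[[[-0.0025,0,0.001,0,0,0],[0,0,0,0,0,0]]]'
python3 -m jog '[[[0,0,0,0,0,0],[0,0,0,0,0,0],[0,0,0,0,0,0],[0,0,0,0,0,0],[0,0,0,0,0,0],[0,0,0,0,0,0]]]' 0 12
python3 -m jog '[[[0,0,0,0,0,0],[0,0,-0.004,0,0,0],[0,0,-0.01,0,0,0],[0,0,-0.02,0,0,0],[0,0,-0.02,0,0,0],[0,0,0,0,0,0]]]'
python3 -c "
from h import *
s=get_state();t=s['tool_pos'];print(t.round(4),R.from_quat(s['eef_rot']).as_euler('ZYX',degrees=True).round(2),s['opening']*88.1)
a=R.from_quat(s['eef_rot']).inv().apply(np.array([.4935,-.126,t[2]])-t);print(a.round(4))"
```

```text
clock: 5.82
tool_pos: [0.5434, 0.2185, 0.1037]
eef_rot: [0.661, 0.75, 0.0, 0.0]
contact_force: [-0.3, 0.7, 0.1]
opening: 1.003
finger_force: 0.0
clock: 6.58
tool_pos: [0.5431, 0.2189, 0.1034]
eef_rot: [0.661, 0.751, -0.0, 0.0]
contact_force: [-0.9, -0.1, -0.2]
opening: 0.342
finger_force: 0.0
clock: 7.32
tool_pos: [0.5443, 0.2198, 0.1593]
eef_rot: [0.661, 0.75, 0.002, 0.001]
contact_force: [0.4, -0.0, 0.2]
opening: 0.003
finger_force: 0.0
[0.5443 0.2198 0.1593] [ 9.7270e+01 -8.0000e-02  1.7979e+02] 0.2892512599685325
[-0.3366 -0.0941 -0.0008]
```

```bash
python3 -c "
from h import *
c=cam('wrist');save(c,'w3.png')
d=cam('side');e=d[0][165:285,320:450];a=cv2.resize(e,(520,480),interpolation=cv2.INTER_CUBIC);b=cv2.resize(c[0][180:420,240:400],(280,420))
b=cv2.copyMakeBorder(b,0,60,0,0,cv2.BORDER_CONSTANT)
cv2.imwrite('pics/w3c.png',np.hstack([a,b])[:,:,::-1])"
```

```text
(no output)
```

View pics/w3c.png

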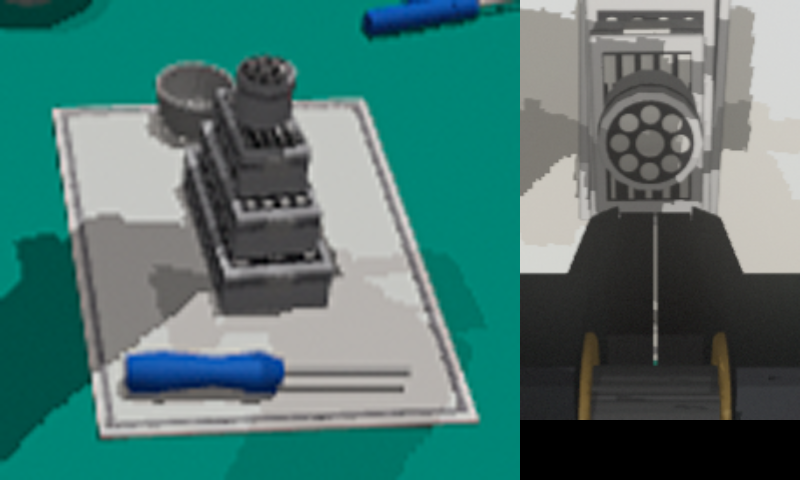

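```bash
python3 -c "
from h import *
s=get_state();T=np.array(snapshot('wrist')['mount']);print(T.round(4))
c=cam('wrist');d=cam('side');t=cam('top')
for x in (c,d,t): print(proj([s['tool_pos'],[.5433,.2192,.124],[.5433,.2192,.094]],x).round(0).tolist())
save(d,'s3.png')
b=cv2.resize(d[0][0:300,200:560],(600,500));cv2.imwrite('pics/s3c.png',b[:,:,::-1])"
```

```text
[[-0.000e+00 -9.541e-01 -2.996e-01  7.790e-02]
 [ 1.000e+00 -3.000e-04  9.000e-04 -1.000e-04]
 [-1.000e-03 -2.996e-01  9.541e-01 -1.855e-01]
 [ 0.000e+00  0.000e+00  0.000e+00  1.000e+00]]
[[317.0, 283.0], [318.0, 259.0], [318.0, 243.0]]
[[387.0, 170.0], [386.0, 182.0], [385.0, 193.0]]
[[196.0, 168.0], [200.0, 173.0], [203.0, 177.0]]
```

View pics/s3c.png

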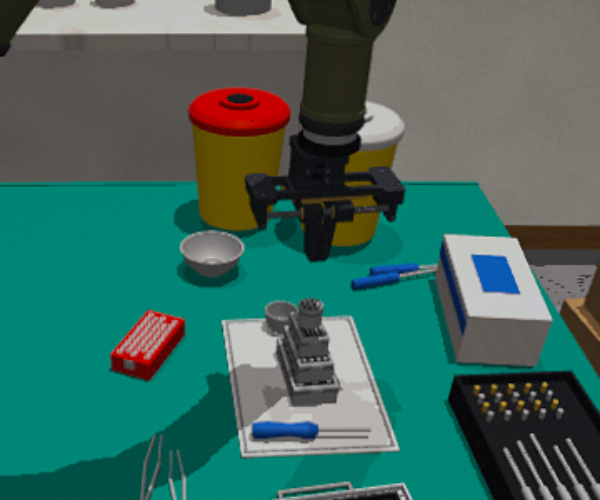

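The carousel is untouched. The gripper closed above it: the fingertip appears in the side view at about (391,153), where the reported TCP would be at (387,170). So the real tips sit roughly 35–50 mm higher than reported. I'll measure the offset by touching the bare mat with shut fingers, at about (0.455, 0.15), which is clear of the driver.

```bash
python3 -m jog '[[[0,-0.02,0,0,0,0],[-0.015,-0.04,0,0,0,0],[-0.03,-0.035,0.01,0,0,0],[-0.013,-0.002,0.03,0,0,0],[0,0,0.03,0,0,0],[0,0,0.01,0,0,0],[0,0,0.01,0,0,0],[0,0,0.005,0,0,0],[0,0,0.005,0,0,0],[0,0,0.005,0,0,0],[0,0,0,0,0,0]]]'
python3 - <<'E'
from h import *
s=get_state();t=s['tool_pos'];d=cam('side');c=cam('wrist')
print(proj([t,t+[0,0,.05],[t[0],t[1],.004]],d).round(0).tolist(),proj([t,t+[0,0,.05]],c).round(0).tolist(),d[4],s['contact_force'])
x,y=proj([t],d)[0].astype(int)
b=cv2.resize(d[0][y-90:y+60,x-75:x+75],(400,400),interpolation=cv2.INTER_CUBIC);e=cv2.resize(c[0][150:450],(400,188)); e=cv2.copyMakeBorder(e,0,212,0,0,cv2.BORDER_CONSTANT)
print(x,y);cv2.imwrite('pics/s4c.png',np.hstack([b,e])[:,:,::-1])
E
```

```text
clock: 9.0
tool_pos: [0.4542, 0.149, 0.0523]
eef_rot: [0.661, 0.751, -0.0, 0.0]
contact_force: [0.2, -0.5, -0.2]
opening: -0.002
finger_force: 0.0
[[348.0, 226.0], [349.0, 208.0], [347.0, 242.0]] [[316.0, 283.0], [316.0, 337.0]] [ 0.37164463 -0.7033188   0.7374856 ] [ 0.18067937 -0.50512889 -0.18232631]
347 226
```

View pics/s4c.png

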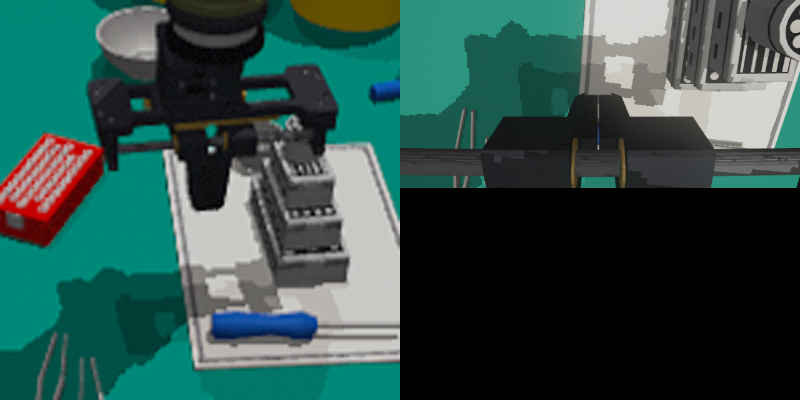

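In the side view the tip is at about (349,214) against a predicted (348,226), so it sits about 33 mm high. Going lower here would bring the gripper body too near the stack, so I'll do the touch on open table at (0.40, 0.12).

```bash
python3 -m jog '[[[-0.01,-0.028,0,0,0,0],[-0.013,-0.029,0,0,0,0],[0,0,0.015,0,0,0],[0,0,0.015,0,0,0],[0,0,0.01,0,0,0],[0,0,0.005,0,0,0],[0,0,0,0,0,0]]]'
python3 -m jog '[[[0,0,0.003,0,0,0],[0,0,0.003,0,0,0],[0,0,0.003,0,0,0],[0,0,0,0,0,0]]]'
python3 -m jog '[[[0,0,0.003,0,0,0],[0,0,0.003,0,0,0],[0,0,0.003,0,0,0],[0,0,0,0,0,0]]]'
```

```text
clock: 9.98
tool_pos: [0.4022, 0.1194, 0.0117]
eef_rot: [0.66, 0.751, -0.001, -0.001]
contact_force: [-0.6, 0.5, -0.8]
opening: 0.007
finger_force: 0.0
clock: 10.48
tool_pos: [0.402, 0.1191, 0.0027]
eef_rot: [0.661, 0.75, -0.002, -0.001]
contact_force: [-0.4, -0.6, 0.5]
opening: 0.007
finger_force: 0.0
clock: 10.98
tool_pos: [0.4019, 0.1191, -0.0065]
eef_rot: [0.661, 0.751, -0.002, -0.001]
contact_force: [0.2, -0.5, 0.7]
opening: 0.007
finger_force: 0.0
```

Reported z is already below the table with no contact, which confirms the offset. Continuing down.

```bash
python3 -m jog '[[[0,0,0.003,0,0,0],[0,0,0.003,0,0,0],[0,0,0.003,0,0,0],[0,0,0,0,0,0]]]'
python3 -m jog '[[[0,0,0.003,0,0,0],[0,0,0.002,0,0,0],[0,0,0,0,0,0]]]'
python3 -m jog '[[[0,0,0.002,0,0,0],[0,0,0.002,0,0,0],[0,0,0,0,0,0]]]'
```

```text
clock: 11.48
tool_pos: [0.4019, 0.1191, -0.0155]
eef_rot: [0.661, 0.751, -0.002, -0.001]
contact_force: [-0.1, 0.1, 0.0]
opening: 0.003
finger_force: 0.0
clock: 11.85
tool_pos: [0.4019, 0.1191, -0.0204]
eef_rot: [0.661, 0.751, -0.002, -0.001]
contact_force: [0.8, 0.5, 0.1]
opening: 0.009
finger_force: 0.0
clock: 12.22
tool_pos: [0.4019, 0.1191, -0.0244]
eef_rot: [0.661, 0.751, -0.002, -0.001]
contact_force: [0.4, 0.1, -0.9]
opening: 0.004
finger_force: 0.0
```

```bash
python3 - <<'E'
from h import *
s=get_state();t=s['tool_pos'];d=cam('side');c=cam('wrist')
print(s['contact_force'],s['joint_torque'].round(1),proj([[t[0],t[1],0]],d))
x,y=proj([[t[0],t[1],0]],d)[0].astype(int)
b=cv2.resize(d[0][y-90:y+40,x-65:x+65],(500,500),interpolation=cv2.INTER_CUBIC);print(x,y)
cv2.imwrite('pics/s5c.png',b[:,:,::-1])
E
```

```text
[ 0.40053938  0.05692838 -0.92787694] [  0.  -45.3  -2.5   1.3   0.   -0.   -0. ] [[324.74786853 252.26606241]]
324 252
```

View pics/s5c.png

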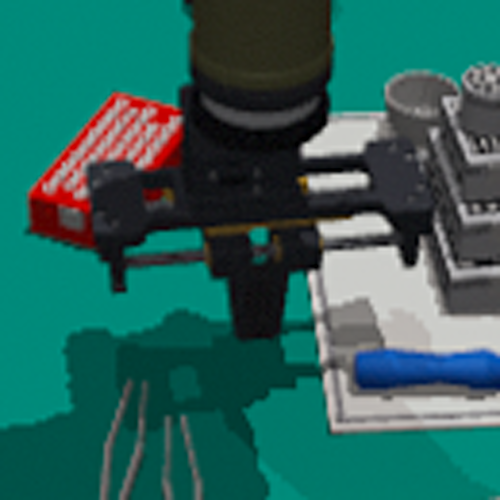

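The tip is now at (326,250) and the touch point at row 252, so a few mm remain.

```bash
python3 -m jog '[[[0,0,0.002,0,0,0],[0,0,0,0,0,0]]]'|sed -n '2p;4p'
python3 -m jog '[[[0,0,0.002,0,0,0],[0,0,0,0,0,0]]]'|sed -n '2p;4p'
python3 -m jog '[[[0,0,0.0015,0,0,0],[0,0,0,0,0,0]]]'|sed -n '2p;4p'
```

```text
tool_pos: [0.402, 0.1192, -0.0264]
contact_force: [0.5, 0.3, 0.1]
tool_pos: [0.402, 0.1191, -0.0284]
contact_force: [-0.2, -0.3, -0.2]
tool_pos: [0.4019, 0.1191, -0.0299]
contact_force: [-0.4, -0.0, -0.3]
```

```bash
python3 -m jog '[[[0,0,0.0015,0,0,0],[0,0,0,0,0,0]]]'|sed -n '2p;4p'
```

```text
tool_pos: [0.4019, 0.1191, -0.0314]
contact_force: [-0.0, 0.8, -0.5]
```

```bash
python3 -m jog '[[[0,0,0.0015,0,0,0],[0,0,0,0,0,0]]]'|sed -n '2p;4p'
python3 -m jog '[[[0,0,0.0015,0,0,0],[0,0,0,0,0,0]]]'|sed -n '2p;4p'
```

```text
tool_pos: [0.402, 0.1191, -0.0329]
contact_force: [0.0, -0.0, 0.7]
tool_pos: [0.402, 0.1191, -0.0344]
contact_force: [0.3, -0.7, -0.4]
```

```bash
python3 -m jog '[[[0,0,0.0015,0,0,0],[0,0,0,0,0,0]]]'|sed -n '2p;4p'
```

```text
tool_pos: [0.4019, 0.1191, -0.0359]
contact_force: [-0.5, -0.7, -0.3]
```

```bash
for i in 1; do python3 -m jog '[[[0,0,0.002,0,0,0],[0,0,0,0,0,0]]]'|sed -n '2p;4p'; done
python3 -m jog '[[[0,0,0.0015,0,0,0],[0,0,0,0,0,0]]]'|sed -n '2p;4p'
```

```text
tool_pos: [0.4019, 0.1191, -0.0379]
contact_force: [0.4, 0.6, 0.6]
tool_pos: [0.402, 0.1192, -0.0389]
contact_force: [-0.7, -0.4, 6.6]
```

```bash
python3 -m jog '[[[0,0,0.0015,0,0,0],[0,0,0,0,0,0]]]'|sed -n '2p;4p'
python3 - <<'E'
from h import *
s=get_state();t=s['tool_pos'];d=cam('side')
x,y=324,252
g=d[0][y-20:y+15,x-15:x+20].max(2); print(g[:,::3])
E
```

```text
tool_pos: [0.402, 0.1191, -0.0389]
contact_force: [-1.2, -1.5, 25.3]
[[ 83  86  28  31  28  40  60  47  26  23  24  79]
 [ 46  73  25  23  25  32  48  49  19  24  20  89]
 [ 44  67  24  21  22  25  58  46  26  21  21  91]
 [ 76  69  20  22  21  21  43  30  20  21  21  94]
 [129 107  23  23  21  22  23  19  24  20  15  91]
 [142 139  22  23  24  18  21  23  20  34  55 117]
 [139 146  19  21  22  20  21  24  20 127  85 127]
 [140 143  35  26  22  23  22  24  36 143  90 150]
 [140 142 126  39  23  18  22  22  39 140 123 160]
 [142 140 143  55  22  20  22  21  63 139 136 161]
 [143 141 141  63  22  18  15  24  95 139 138 182]
 [110 143 143  76  19  22  20  20 104 142 142 151]
 [ 80 110 109  62  24  21  20  21 126 119 110 125]
 [ 82  81  82  48  21  18  19  20 103  90  81 135]
 [ 82  85  83  51  25  18  16  22  63  68  68 184]
 [ 84  85  84  58  21  17  19  21  56  59  58 198]
 [ 83  85  71  53  24  17  19  22 104 110 109 197]
 [ 85  85  61  53  22  19  15  25 119 126 125 191]
 [ 86  72  64  63  22  14  16  23 117 124 123 186]
 [ 70  62  63  67  24  17  17  21  85 123 123 187]
 [ 61  62  62  65  19  15  18  27  59 124 122 189]
 [ 65  63  64  64  21  18  19  22  61 123 123 186]
 [ 63  64  62  64  24  20  22  35  60 123 124 139]
 [ 62  64  64  63  46  56  57  61  61 127 128  96]
 [ 69  65  63  63  62  66  65  65  63  93  92  84]
 [ 68  64  64  64  64  63  64  64  63  61  60  76]
 [ 80  63  63  63  64  64  64  63  64  63  63  74]
 [ 85  64  63  65  64  62  62  66  64  62  59  60]
 [ 86  64  65  64  63  62  64  63  63 103 111  66]
 [ 85  62  65  64  63  64  63  63  63 116 125 107]
 [ 84  63  64  64  63  64  64  61  59 115 123 120]
 [ 86  62  65  63  65  64  64 101 110 122 123 120]
 [ 87  64  63  64  64  63  64 123 123 124 122 122]
 [ 71  64  64  63  64  64  58 124 123 122 124 123]
 [ 62  62  63  64  63  64 110 123 123 123 123 123]]
```

Contact came at reported z = -0.039, so the real tips are 39 mm above the reported TCP; x and y agree with the side view. From here on, reported z = real tip z − 0.039. Back to the carousel, aiming for reported z = 0.065.

```bash
python3 -m jog '[[[0,0,-0.02,0,0,0],[0,0,-0.045,0,0,0],[0,0,-0.055,0,0,0],[0,0,-0.05,0,0,0],[0.005,0.01,-0.011,0,0,0],[0.02,0.04,0,0,0,0],[0.025,0.045,0,0,0,0],[0.02,0.04,0,0,0,0],[0.0113,0.0178,0,0,0,0],[0,0,0,0,0,0]]]' 0.0881
python3 -m jog '[[[0,0,0.02,0,0,0],[0,0,0.03,0,0,0],[0,0,0.016,0,0,0],[0,0,0.009,0,0,0],[0,0,0,0,0,0],[0,0,0,0,0,0]]]'
```

```text
clock: 16.12
tool_pos: [0.5472, 0.2144, 0.0836]
eef_rot: [0.661, 0.75, -0.008, 0.007]
contact_force: [0.5, 0.4, 0.5]
opening: 0.999
finger_force: 0.0
clock: 16.88
tool_pos: [0.5465, 0.2142, 0.0108]
eef_rot: [0.66, 0.751, -0.007, 0.007]
contact_force: [-3.9, 0.9, 12.4]
opening: 0.996
finger_force: 0.0
```

The rows fell short and the hand is too low, with the palm on the carousel at 12 N. Raising straight up.

```bash
python3 -m jog '[[[0,0,-0.006,0,0,0],[0,0,-0.012,0,0,0],[0,0,-0.012,0,0,0],[0,0,-0.012,0,0,0],[0,0,-0.012,0,0,0],[0,0,0,0,0,0]]]'
python3 - <<'E'
from h import *
s=get_state();t=s['tool_pos'];d=cam('side');c=cam('wrist')
print(R.from_quat(s['eef_rot']).as_matrix().round(3)[:,2],s['q'].round(2), proj([[.5433,.2192,.124]],c))
b=cv2.resize(d[0][120:280,310:440],(390,480),interpolation=cv2.INTER_CUBIC);e=cv2.resize(c[0][160:400,200:440],(400,400)); e=cv2.copyMakeBorder(e,0,80,0,0,cv2.BORDER_CONSTANT)
cv2.imwrite('pics/s6c.png',np.hstack([b,e])[:,:,::-1])
E
```

```text
clock: 17.62
tool_pos: [0.5476, 0.2135, 0.0641]
eef_rot: [0.661, 0.75, -0.007, 0.008]
contact_force: [-0.5, 0.1, -0.3]
opening: 0.998
finger_force: 0.0
[ 0.002 -0.021 -1.   ] [-0.13  0.89 -0.6   1.77  0.75  0.74 -1.02] [[307.23675959 339.81861268]]
```

View pics/s6c.png

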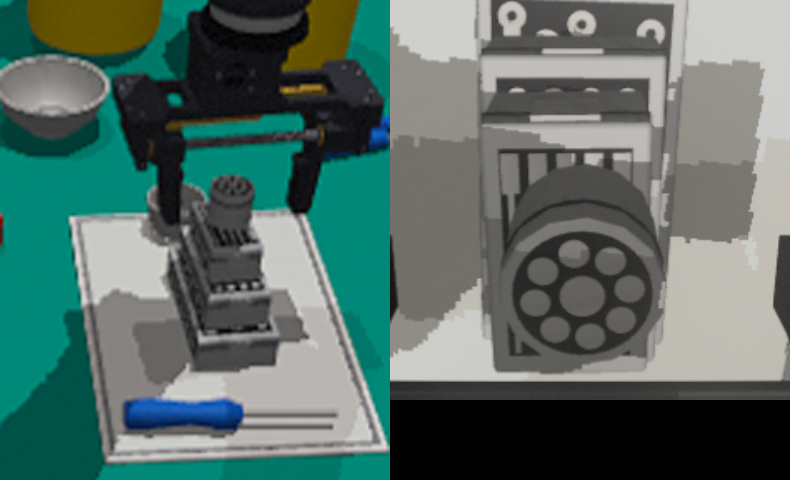

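The stack still stands. The carousel centre is at about wrist (315,338) against a predicted (307,340), so it may have slid 2–3 mm. Re-measuring it and levelling the tool.

```bash
python3 -m jog '[[[0,0,0,0,0.021,0],[0,0,0,0,0,0],[0,0,0,0,0,0]]]'
python3 - <<'E'
from h import *
s=get_state();t=s['tool_pos'];c=cam('wrist')
M=R.from_quat(s['eef_rot'])
print(M.as_matrix()[:,2].round(3),M.as_euler('ZYX',degrees=True)[0])
g=cv2.cvtColor(c[0],cv2.COLOR_RGB2GRAY)
h=cv2.HoughCircles(g[280:400,240:400],cv2.HOUGH_GRADIENT,1,30,param1=80,param2=20,minRadius=38,maxRadius=60);print(h)
p=h[0,0,:2]+[240,280]; P=onplane([p],.124,c)[0];print(p,P,M.inv().apply(P-t))
E
```

```text
clock: 18.1
tool_pos: [0.5468, 0.2128, 0.0627]
eef_rot: [0.661, 0.75, -0.001, -0.0]
contact_force: [-0.4, -0.1, -0.4]
opening: 1.0
finger_force: 0.0
[-0.003 -0.002 -1.   ] 97.23178112316141
[[[76.5 60.5 46. ]]]
[316.5 340.5] [0.54621707 0.2181393  0.124     ] [ 5.27453062e-03 -9.81816938e-05 -6.13135421e-02]
```

```bash
python3 -m jog '[[[0.005,0,-0.002,0,0,0],[0,0,0,0,0,0],[0,0,0,0,0,0],[0,0,0,0,0,0],[0,0,0,0,0,0],[0,0,0,0,0,0],[0,0,0,0,0,0],[0,0,0,0,0,0],[0,0,0,0,0,0],[0,0,0,0,0,0]]]' 0 12
```

```text
clock: 19.4
tool_pos: [0.5463, 0.2179, 0.065]
eef_rot: [0.661, 0.75, -0.001, -0.0]
contact_force: [0.3, -0.6, 0.2]
opening: 0.381
finger_force: 12.0
```

Gripped at 33.6 mm. Lifting gently.

```bash
python3 -m jog '[[[0,0,-0.003,0,0,0],[0,0,-0.008,0,0,0],[0,0,-0.015,0,0,0],[0,0,-0.017,0,0,0],[0,0,-0.017,0,0,0],[0,0,0,0,0,0]]]'
cat > to.py <<'E'
import sys
from h import *
x,y=map(float,sys.argv[1:3]); yaw=float(sys.argv[3]) if len(sys.argv)>3 else None
s=get_state();t=s['tool_pos'];M=R.from_quat(s['eef_rot'])
psi=M.as_euler('ZYX',degrees=True)[0]
a=M.inv().apply(np.array([x,y,t[2]])-t)
print('shift',a.round(4),'psi',psi.round(2),'zdir',M.as_matrix()[:,2].round(3),'z',t[2].round(4),'open',(s['opening']*88.1).round(1), 'az',None if yaw is None else -np.radians(90+yaw-psi).round(3))
E
python3 to.py .4935 -.126 8.9
```

```text
clock: 20.15
tool_pos: [0.5475, 0.2189, 0.127]
eef_rot: [0.661, 0.75, 0.0, 0.0]
contact_force: [0.6, 0.4, -0.6]
opening: 0.38
finger_force: 12.0Traceback (most recent call last):
  File "to.py", line 7, in <module>
    print('shift',a.round(4),'psi',psi.round(2),'zdir',M.as_matrix()[:,2].round(3),'z',t[2].round(4),'open',(s['opening']*88.1).round(1), 'az',None if yaw is None else -np.radians(90+yaw-psi).round(3))
                                                                                                            ^^^^^^^^^^^^^^^^^^^^^^^^^
AttributeError: 'float' object has no attribute 'round'
```

```bash
sed -i "s/(s\['opening'\]\*88.1).round(1)/round(s['opening']*88.1,1)/" to.py
python3 -m jog '[[[-0.015,-0.004,0,0,0,0],[-0.03,-0.009,0,0,0,0],[-0.034,-0.01,0,0,0,0],[-0.034,-0.01,0,0,0,0],[-0.034,-0.01,0,0,0,0],[-0.034,-0.01,0,0,0,0],[-0.034,-0.01,0,0,0,0],[-0.034,-0.01,0,0,0,0],[-0.034,-0.01,0,0,0,0],[-0.03,-0.009,0,0,0,0],[-0.015,-0.004,0,0,0,0],[0,0,0,0,0,0]]]'
python3 to.py .4935 -.126 8.9
python3 - <<'E'
from h import *
c=cam('wrist');s=get_state()
f=c[0];g=cv2.resize(f,(640,480));
for P in ([.4935,-.126,.007],[.4935,-.126,.007]): print(proj([P],c))
save(c,'w7.png')
E
```

```text
clock: 21.65
tool_pos: [0.4919, -0.1204, 0.1252]
eef_rot: [0.662, 0.75, -0.002, -0.001]
contact_force: [0.1, 1.1, -0.1]
opening: 0.38
finger_force: 12.0
shift [-0.0057  0.0009  0.    ] psi 97.12 zdir [-0.003 -0.002 -1.   ] z 0.1252 open 33.5 az -0.031
[[318.34126375 228.41957508]]
[[318.34126375 228.41957508]]
```

View pics/w7.png

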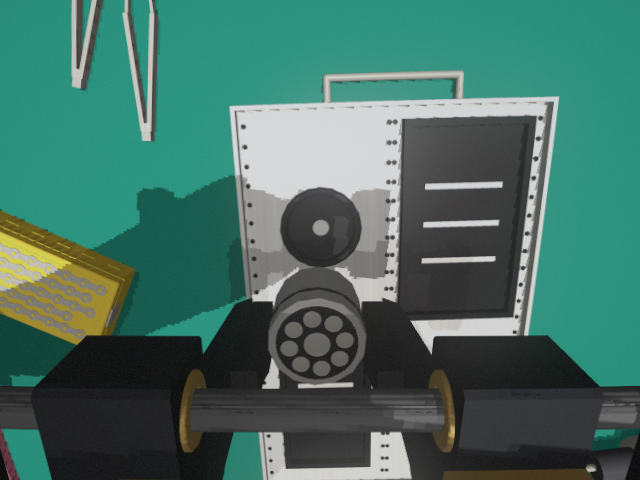

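The bay's hub is at (321,228), predicted (318,228), which confirms the bay to 1–2 mm. The plate bay is at (468,218). Lowering the carousel.

```bash
python3 -m jog '[[[-0.0055,0.002,0.01,0,0,-0.03],[0,0,0.03,0,0,0],[0,0,0.035,0,0,0],[0,0,0.03,0,0,0],[0,0,0.015,0,0,0],[0,0,0.008,0,0,0],[0,0,0,0,0,0]]]'
python3 to.py .4945 -.126 8.9
```

```text
clock: 22.58
tool_pos: [0.4953, -0.1245, -0.0023]
eef_rot: [0.649, 0.76, -0.001, -0.0]
contact_force: [0.3, -0.2, -0.3]
opening: 0.385
finger_force: 12.0
shift [-0.0014 -0.001   0.    ] psi 99.02 zdir [-0.002 -0.002 -1.   ] z -0.0023 open 33.9 az 0.002
```

```bash
python3 -m jog '[[[-0.001,-0.001,0.006,0,0,0],[0,0,0.005,0,0,0],[0,0,0.003,0,0,0],[0,0,0.003,0,0,0],[0,0,0,0,0,0]]]'
python3 -m jog '[[[0,0,0.0015,0,0,0],[0,0,0,0,0,0]]]'
```

```text
clock: 23.2
tool_pos: [0.494, -0.1259, -0.0195]
eef_rot: [0.65, 0.76, -0.001, -0.0]
contact_force: [-0.1, 1.1, -1.1]
opening: 0.382
finger_force: 12.0
clock: 23.45
tool_pos: [0.4941, -0.126, -0.0209]
eef_rot: [0.65, 0.76, -0.001, -0.0]
contact_force: [-0.1, -0.3, -0.8]
opening: 0.38
finger_force: 12.0
```

```bash
python3 -m jog '[[[0,0,0.0015,0,0,0],[0,0,0,0,0,0]]]'|sed -n '2p;4p'
python3 -m jog '[[[0,0,0.001,0,0,0],[0,0,0,0,0,0]]]'|sed -n '2p;4p'
```

```text
tool_pos: [0.4942, -0.126, -0.0221]
contact_force: [0.3, -0.3, 2.5]
tool_pos: [0.4943, -0.126, -0.0223]
contact_force: [-2.2, -0.4, 11.7]
```

Seated with contact at -0.022. Releasing, rising and going back above the stack.

```bash
python3 -m jog '[[[0,0,0,0,0,0],[0,0,0,0,0,0],[0,0,0,0,0,0],[0,0,-0.01,0,0,0],[0,0,-0.025,0,0,0],[0,0,-0.03,0,0,0],[0,0,-0.03,0,0,0],[0,0,-0.03,0,0,0],[0,0,-0.03,0,0,0],[0,0,-0.02,0,0,0],[0,0,0,0,0,0]]]' 0.0881
python3 to.py .544 .165 7
```

```text
clock: 25.32
tool_pos: [0.4953, -0.1257, 0.1532]
eef_rot: [0.65, 0.76, -0.0, 0.001]
contact_force: [0.2, -0.2, 0.5]
opening: 0.998
finger_force: 0.0
shift [ 0.2796  0.0934 -0.0005] psi 98.96 zdir [ 0.001 -0.002 -1.   ] z 0.1532 open 87.9 az 0.034
```

```bash
python3 -m jog '[[[0.012,0.004,0,0,0,0.017],[0.028,0.009,0,0,0,0.017],[0.032,0.011,0,0,0,0],[0.032,0.011,0,0,0,0],[0.032,0.011,0,0,0,0],[0.032,0.011,0,0,0,0],[0.032,0.011,0,0,0,0],[0.032,0.01,0,0,0,0],[0.028,0.009,0,0,0,0],[0.018,0.006,0,0,0,0],[0,0,0,0,0,0]]]'
python3 - <<'E'
from h import *
s=get_state();t=s['tool_pos'];c=cam('wrist');d=cam('top')
print(t,proj([[.5427,.2124,.094]],c))
x,y=proj([[.544,.21,.064]],c)[0].astype(int);x0,y0=x-65,max(y-90,0);print(x0,y0)
np.savez('v8.npz',f=c[0],K=c[1],D=c[2],R=c[3],t=c[4])
b=cv2.resize(c[0][y0:y0+180,x0:x0+130],(0,0),fx=3.3,fy=3.3,interpolation=cv2.INTER_CUBIC)
e=cv2.resize(d[0][125:245,315:410],(0,0),fx=3.6,fy=3.6,interpolation=cv2.INTER_CUBIC)
e=cv2.copyMakeBorder(e,0,b.shape[0]-e.shape[0],0,0,cv2.BORDER_CONSTANT)
cv2.imwrite('pics/s8c.png',np.hstack([b,e])[:,:,::-1]);print(b.shape,e.shape)
E
```

```text
clock: 26.7
tool_pos: [0.5514, 0.1629, 0.1506]
eef_rot: [0.662, 0.75, -0.001, -0.001]
contact_force: [-0.0, -0.3, -0.5]
opening: 1.001
finger_force: 0.0
[0.55143697 0.16292243 0.15055716] [[312.45574055 162.1962436 ]]
249 70
(594, 429, 3) (594, 342, 3)
```

View pics/s8c.png

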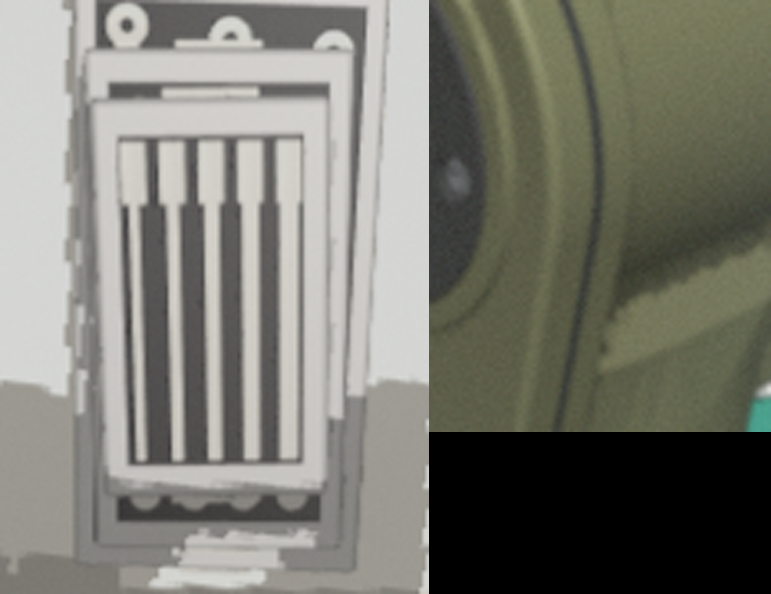

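The crop shows the drill caddy's corners at about (92,100), (327,98), (325,484), (108,478), the screw caddy's at (85,52), (352,48), (95,545), and the plate caddy's lower edge at (78,565)–(355,570).

```bash
python3 - <<'E'
from h import *
v=np.load('v8.npz');c=(v['f'],v['K'],v['D'],v['R'],v['t'])
W=lambda p,z:onplane(np.array(p)/3.3+[249,70],z,c)[:,:2]*1000
for n,p,z in [('drill',[[92,100],[327,98],[325,484],[108,478]],.094),('screw',[[85,52],[352,48],[345,545],[95,545]],.064),('plate bottom',[[78,565],[355,570]],.034)]:
    q=W(p,z);print(n,q.round(1).tolist(),q.mean(0).round(1))
    for i in range(len(q)-1): d=q[i+1]-q[i]; print(np.linalg.norm(d).round(1),np.degrees(np.arctan2(d[1],d[0])).round(1))
E
python3 to.py .543 .212 9
```

```text
drill [[519.5, 243.1], [557.8, 248.2], [567.0, 183.5], [528.5, 179.8]] [543.2 213.7]
38.7 7.6
65.3 -82.0
38.6 -174.5
screw [[514.5, 251.7], [563.0, 258.4], [575.9, 164.4], [525.6, 158.1]] [544.8 208.1]
49.0 7.9
94.9 -82.2
50.7 -172.8
plate bottom [[520.4, 143.8], [582.8, 150.4]] [551.6 147.1]
62.7 6.1
shift [ 0.0525 -0.0022 -0.0002] psi 96.97 zdir [-0.003 -0.004 -1.   ] z 0.1505 open 88.2 az -0.035
```

```bash
python3 -m jog '[[[0.027,-0.001,0,0,0,-0.012],[0.027,-0.001,0,0,0,0],[0,0,0.02,0,0,0],[0,0,0.03,0,0,0],[0,0,0.03,0,0,0],[0,0,0.02,0,0,0],[0,0,0.01,0,0,0],[0,0,0.005,0,0,0],[0,0,0,0,0,0],[0,0,0,0,0,0]]]'
python3 to.py .5432 .2135 7.7
```

```text
clock: 28.05
tool_pos: [0.5432, 0.2152, 0.0367]
eef_rot: [0.658, 0.753, -0.001, -0.0]
contact_force: [-0.6, 0.2, -0.2]
opening: 1.0
finger_force: 0.0
shift [-0.0017 -0.0002  0.    ] psi 97.71 zdir [-0.001 -0.001 -1.   ] z 0.0367 open 88.1 az 0.0
```

```bash
python3 -m jog '[[[-0.0015,0,0.0015,0,0,0],[0,0,0,0,0,0],[0,0,0,0,0,0],[0,0,0,0,0,0],[0,0,0,0,0,0],[0,0,0,0,0,0],[0,0,0,0,0,0],[0,0,0,0,0,0],[0,0,0,0,0,0]]]' 0 20
python3 -m jog '[[[0,0,-0.003,0,0,0],[0,0,-0.008,0,0,0],[0,0,-0.015,0,0,0],[0,0,-0.02,0,0,0],[0,0,-0.025,0,0,0],[0,0,-0.02,0,0,0],[0,0,0,0,0,0]]]'
python3 to.py .6204 -.2665 8.9
```

```text
clock: 29.18
tool_pos: [0.5429, 0.2135, 0.0345]
eef_rot: [0.658, 0.753, -0.001, -0.0]
contact_force: [-0.2, 0.0, 0.8]
opening: 0.451
finger_force: 20.0
clock: 30.05
tool_pos: [0.5444, 0.2145, 0.128]
eef_rot: [0.658, 0.753, 0.001, 0.001]
contact_force: [0.4, 0.5, -1.5]
opening: 0.449
finger_force: 20.0
shift [-4.868e-01  1.090e-02 -1.000e-04] psi 97.7 zdir [ 0.002  0.001 -1.   ] z 0.128 open 39.6 az -0.021
```

The drill caddy is gripped at 39.6 mm. Carrying it to its bay.

```bash
python3 -m jog '[[[-0.015,0,0,0,0,0],[-0.03,0,0,0,0,0],[-0.038,0.001,0,0,0,-0.021],[-0.04,0.001,0,0,0,0],[-0.04,0.001,0,0,0,0],[-0.04,0.001,0,0,0,0],[-0.04,0.001,0,0,0,0],[-0.04,0.001,0,0,0,0],[-0.04,0.001,0,0,0,0],[-0.04,0.001,0,0,0,0],[-0.04,0.001,0,0,0,0],[-0.035,0.001,0,0,0,0]]]'
python3 -m jog '[[[-0.03,0.001,0,0,0,0],[-0.018,0,0,0,0,0],[0,0,0,0,0,0],[0,0,0,0,0,0]]]'
python3 to.py .6204 -.2665 8.9
```

```text
clock: 31.55
tool_pos: [0.6174, -0.2213, 0.1245]
eef_rot: [0.651, 0.759, -0.003, -0.001]
contact_force: [0.4, 0.5, -1.3]
opening: 0.454
finger_force: 20.0
clock: 32.05
tool_pos: [0.6273, -0.2632, 0.1259]
eef_rot: [0.649, 0.761, -0.001, -0.001]
contact_force: [0.2, 0.6, -1.5]
opening: 0.453
finger_force: 20.0
shift [-0.0022 -0.0074  0.    ] psi 99.04 zdir [-0.003 -0.    -1.   ] z 0.1259 open 39.9 az 0.002
```

```bash
python3 -m jog '[[[-0.002,-0.0065,0.01,0,0,0],[0,0,0.03,0,0,0],[0,0,0.035,0,0,0],[0,0,0.03,0,0,0],[0,0,0.015,0,0,0],[0,0,0.008,0,0,0],[0,0,0,0,0,0]]]'
python3 to.py .621 -.2665 8.9
```

```text
clock: 32.92
tool_pos: [0.6214, -0.2682, -0.0017]
eef_rot: [0.65, 0.76, -0.001, -0.0]
contact_force: [0.3, -0.6, -1.4]
opening: 0.454
finger_force: 20.0
shift [ 0.0017 -0.0001 -0.    ] psi 98.93 zdir [-0.002 -0.002 -1.   ] z -0.0017 open 40.0 az 0.0
```

```bash
python3 -m jog '[[[0.0015,0,0.006,0,0,0],[0,0,0.006,0,0,0],[0,0,0.004,0,0,0],[0,0,0.003,0,0,0],[0,0,0,0,0,0]]]'|sed -n '2p;4p'
python3 -m jog '[[[0,0,0.0015,0,0,0],[0,0,0,0,0,0]]]'|sed -n '2p;4p'
python3 -m jog '[[[0,0,0.001,0,0,0],[0,0,0,0,0,0]]]'|sed -n '2p;4p'
```

```text
tool_pos: [0.6207, -0.2669, -0.0212]
contact_force: [-0.7, 0.1, -1.5]
tool_pos: [0.621, -0.2669, -0.0223]
contact_force: [0.9, 0.1, -1.6]
tool_pos: [0.621, -0.2669, -0.0225]
contact_force: [-2.3, 0.9, 4.8]
```

Seated at -0.0225. Releasing and going back for the screw caddy (grasp at reported z = 0.005).

```bash
python3 -m jog '[[[0,0,0,0,0,0],[0,0,0,0,0,0],[0,0,0,0,0,0],[0,0,-0.01,0,0,0],[0,0,-0.025,0,0,0],[0,0,-0.03,0,0,0],[0,0,-0.03,0,0,0],[0,0,-0.025,0,0,0],[0,0,-0.01,0,0,0],[0,0,0,0,0,0]]]' 0.0881
python3 to.py .5448 .2085 7.7
```

```text
clock: 35.3
tool_pos: [0.6217, -0.2668, 0.1079]
eef_rot: [0.65, 0.76, -0.001, 0.001]
contact_force: [-0.4, -0.0, -1.2]
opening: 0.996
finger_force: 0.0
shift [ 0.4815 -0.0024 -0.0011] psi 98.91 zdir [-0.    -0.002 -1.   ] z 0.1079 open 87.8 az 0.021
```

```bash
python3 -m jog '[[[0.015,0,0,0,0,0.021],[0.03,0,0,0,0,0],[0.038,0,0,0,0,0],[0.04,0,0,0,0,0],[0.04,0,0,0,0,0],[0.04,0,0,0,0,0],[0.04,0,0,0,0,0],[0.04,0,0,0,0,0],[0.04,0,0,0,0,0],[0.04,0,0,0,0,0],[0.04,0,0,0,0,0],[0.035,0,0,0,0,0]]]'
python3 -m jog '[[[0.028,0,0,0,0,0],[0.015,0,0,0,0,0],[0,0,0,0,0,0],[0,0,0,0,0,0]]]'
python3 to.py .5448 .2085 7.7
```

```text
clock: 36.8
tool_pos: [0.561, 0.1686, 0.1051]
eef_rot: [0.658, 0.753, -0.002, -0.001]
contact_force: [0.1, 0.6, 0.2]
opening: 1.002
finger_force: 0.0
clock: 37.3
tool_pos: [0.5566, 0.2078, 0.1054]
eef_rot: [0.659, 0.752, -0.002, 0.0]
contact_force: [-1.7, -0.3, 0.2]
opening: 1.0
finger_force: 0.0
shift [ 0.0022 -0.0116  0.    ] psi 97.6 zdir [-0.003 -0.004 -1.   ] z 0.1054 open 88.1 az -0.002
```

Now centre and go down to reported z = 0.005.

```bash
python3 -m jog '[[[0.001,-0.0115,0,0,0,0],[0,0,0.02,0,0,0],[0,0,0.03,0,0,0],[0,0,0.025,0,0,0],[0,0,0.015,0,0,0],[0,0,0.008,0,0,0],[0,0,0,0,0,0],[0,0,0,0,0,0]]]'
python3 to.py .5448 .2083 7.7
```

```text
clock: 38.3
tool_pos: [0.5451, 0.2096, 0.0087]
eef_rot: [0.658, 0.753, -0.001, -0.0]
contact_force: [0.5, 0.4, 0.0]
opening: 0.999
finger_force: 0.0
shift [-0.0012 -0.0005  0.    ] psi 97.71 zdir [-0.001 -0.001 -1.   ] z 0.0087 open 88.0 az 0.0
```

```bash
python3 -m jog '[[[-0.001,0,0.0035,0,0,0],[0,0,0,0,0,0],[0,0,0,0,0,0],[0,0,0,0,0,0],[0,0,0,0,0,0],[0,0,0,0,0,0],[0,0,0,0,0,0],[0,0,0,0,0,0],[0,0,0,0,0,0]]]' 0 28
python3 -m jog '[[[0,0,-0.003,0,0,0],[0,0,-0.008,0,0,0],[0,0,-0.015,0,0,0],[0,0,-0.02,0,0,0],[0,0,-0.025,0,0,0],[0,0,-0.02,0,0,0],[0,0,0,0,0,0]]]'
python3 to.py .5183 -.283 8.9
```

```text
clock: 39.42
tool_pos: [0.5447, 0.2082, 0.0046]
eef_rot: [0.658, 0.753, -0.001, -0.0]
contact_force: [-1.2, -0.2, 2.7]
opening: 0.565
finger_force: 28.0
clock: 40.3
tool_pos: [0.5461, 0.2091, 0.0976]
eef_rot: [0.658, 0.753, 0.001, 0.0]
contact_force: [0.3, -0.4, -2.2]
opening: 0.563
finger_force: 28.0
shift [-4.84e-01 -9.34e-02 -2.00e-04] psi 97.69 zdir [ 0.001  0.    -1.   ] z 0.0976 open 49.6 az -0.021
```

Gripped at 49.6 mm. Carrying it to the screw bay.

```bash
python3 -m jog '[[[-0.015,-0.003,0,0,0,0],[-0.03,-0.006,0,0,0,0],[-0.038,-0.008,0,0,0,-0.021],[-0.04,-0.008,0,0,0,0],[-0.04,-0.008,0,0,0,0],[-0.04,-0.008,0,0,0,0],[-0.04,-0.008,0,0,0,0],[-0.04,-0.008,0,0,0,0],[-0.04,-0.008,0,0,0,0],[-0.04,-0.008,0,0,0,0],[-0.04,-0.008,0,0,0,0],[-0.035,-0.007,0,0,0,0]]]'
python3 -m jog '[[[-0.028,-0.006,0,0,0,0],[-0.015,-0.003,0,0,0,0],[0,0,0,0,0,0],[0,0,0,0,0,0]]]'
python3 to.py .5183 -.283 8.9
```

```text
clock: 41.8
tool_pos: [0.5217, -0.2408, 0.0949]
eef_rot: [0.651, 0.759, -0.003, -0.001]
contact_force: [0.3, 0.2, -2.8]
opening: 0.563
finger_force: 28.0
clock: 42.3
tool_pos: [0.522, -0.2799, 0.0963]
eef_rot: [0.649, 0.761, -0.001, -0.001]
contact_force: [0.5, -0.0, -2.6]
opening: 0.57
finger_force: 28.0
shift [-0.0025 -0.0041  0.    ] psi 99.04 zdir [-0.002 -0.    -1.   ] z 0.0963 open 50.2 az 0.002
```

```bash
python3 -m jog '[[[-0.0025,-0.0035,0.01,0,0,0],[0,0,0.025,0,0,0],[0,0,0.03,0,0,0],[0,0,0.02,0,0,0],[0,0,0.01,0,0,0],[0,0,0.005,0,0,0],[0,0,0,0,0,0]]]'
python3 to.py .5187 -.283 8.9
```

```text
clock: 43.18
tool_pos: [0.5189, -0.2849, -0.0034]
eef_rot: [0.65, 0.76, -0.001, 0.0]
contact_force: [0.7, -1.2, -1.9]
opening: 0.567
finger_force: 28.0
shift [ 0.002   0.0001 -0.    ] psi 98.92 zdir [-0.001 -0.002 -1.   ] z -0.0034 open 50.0 az 0.0
```

```bash
python3 -m jog '[[[0.002,0,0.006,0,0,0],[0,0,0.005,0,0,0],[0,0,0.004,0,0,0],[0,0,0.0025,0,0,0],[0,0,0,0,0,0]]]'|sed -n '2p;4p'
python3 -m jog '[[[0,0,0.0015,0,0,0],[0,0,0,0,0,0]]]'|sed -n '2p;4p'
python3 -m jog '[[[0,0,0.001,0,0,0],[0,0,0,0,0,0]]]'|sed -n '2p;4p'
```

```text
tool_pos: [0.5181, -0.283, -0.0214]
contact_force: [-1.0, 0.2, -2.2]
tool_pos: [0.5184, -0.283, -0.0224]
contact_force: [-0.4, -0.0, 0.3]
tool_pos: [0.5184, -0.2831, -0.0224]
contact_force: [-2.7, 1.0, 7.1]
```

Seated. Releasing, and on to the plate caddy (estimated centre (0.545, 0.210), yaw 6°, grasp at reported z = -0.025).

```bash
python3 -m jog '[[[0,0,0,0,0,0],[0,0,0,0,0,0],[0,0,0,0,0,0],[0,0,-0.01,0,0,0],[0,0,-0.025,0,0,0],[0,0,-0.03,0,0,0],[0,0,-0.03,0,0,0],[0,0,-0.025,0,0,0],[0,0,-0.01,0,0,0],[0,0,0,0,0,0]]]' 0.0881
python3 -m jog '[[[0.015,0.003,0,0,0,0.025],[0.03,0.006,0,0,0,0.025],[0.038,0.007,0,0,0,0],[0.04,0.008,0,0,0,0],[0.04,0.008,0,0,0,0],[0.04,0.008,0,0,0,0],[0.04,0.008,0,0,0,0],[0.04,0.008,0,0,0,0],[0.04,0.007,0,0,0,0],[0.04,0.007,0,0,0,0],[0.035,0.006,0,0,0,0],[0.02,0.003,0,0,0,0]]]'
python3 -m jog '[[[0.012,0,0,0,0,0],[0,0,0,0,0,0],[0,0,0,0,0,0]]]'
python3 - <<'E'
from h import *
s=get_state();t=s['tool_pos'];c=cam('wrist');np.savez('v9.npz',f=c[0],K=c[1],D=c[2],R=c[3],t=c[4])
# dark lid window contour near expected plate centre
x,y=proj([[.545,.21,.034]],c)[0].astype(int)
f=c[0];m=(f.max(2)<115).astype(np.uint8);m=cv2.morphologyEx(m,cv2.MORPH_OPEN,np.ones((3,3)))
print(t,x,y)
for k in cv2.findContours(m,cv2.RETR_EXTERNAL,cv2.CHAIN_APPROX_NONE)[0]:
    if cv2.contourArea(k)<400: continue
    P=onplane(k.reshape(-1,2),.034,c)[:,:2]*1000;r=cv2.minAreaRect(P.astype(np.float32));print(cv2.boundingRect(k),[np.round(q,1) for q in r])
E
python3 to.py .545 .21 6
```

```text
clock: 45.55
tool_pos: [0.5186, -0.283, 0.1068]
eef_rot: [0.65, 0.76, -0.001, 0.0]
contact_force: [-0.3, 0.1, 0.9]
opening: 0.996
finger_force: 0.0
clock: 47.05
tool_pos: [0.5507, 0.1433, 0.1047]
eef_rot: [0.668, 0.744, -0.002, -0.001]
contact_force: [0.7, 0.2, 0.5]
opening: 0.995
finger_force: 0.0
clock: 47.42
tool_pos: [0.5502, 0.1513, 0.1053]
eef_rot: [0.67, 0.743, -0.002, 0.0]
contact_force: [-0.1, -0.2, 0.0]
opening: 1.007
finger_force: 0.0
[0.55024702 0.15126425 0.10528279] 318 144
(282, 441, 109, 39) [array([583.7, -25.2]), array([82.6, 37.7]), np.float64(8.5)]
(0, 193, 640, 287) [array([560.6,  66.5]), array([511.7, 230.6]), np.float64(6.0)]
(287, 40, 82, 198) [array([549.6, 210. ]), array([ 46.2, 114. ]), np.float64(5.3)]
(0, 0, 19, 55) [array([365.6, 256.9]), array([30.1, 10.2]), np.float64(84.5)]
shift [ 0.0589  0.0008 -0.0002] psi 95.93 zdir [-0.002 -0.003 -1.   ] z 0.1053 open 88.2 az -0.001
```

```bash
python3 - <<'E'
from h import *
v=np.load('v9.npz');c=(v['f'],v['K'],v['D'],v['R'],v['t'])
for r in (90,200):
    print(r,v['f'][r,255:400:2].max(1).tolist())
print(v['f'][20:260:3,325].max(1).tolist())
print(proj([[.545-.032,.21,.034],[.545+.032,.21,.034],[.545,.21,.034],[.5416-.0065,.273,.034],[.5515,.147,.034]],c).round(0).tolist())
E
```

```text
90 [211, 211, 211, 212, 151, 190, 202, 203, 132, 82, 84, 119, 209, 209, 208, 206, 128, 85, 87, 153, 207, 207, 138, 101, 195, 208, 191, 91, 92, 92, 196, 209, 209, 208, 164, 95, 95, 93, 96, 193, 195, 210, 208, 188, 99, 99, 98, 98, 150, 210, 209, 208, 208, 105, 99, 100, 175, 205, 204, 189, 209, 210, 211, 211, 210, 210, 211, 211, 211, 211, 211, 212, 210]
200 [151, 151, 152, 153, 153, 152, 164, 197, 197, 156, 77, 76, 100, 202, 200, 196, 181, 77, 79, 79, 176, 196, 194, 190, 197, 198, 135, 81, 81, 93, 204, 203, 194, 198, 82, 82, 82, 179, 204, 203, 187, 203, 204, 165, 83, 84, 152, 205, 205, 193, 204, 153, 86, 88, 182, 198, 198, 156, 154, 153, 154, 154, 154, 155, 154, 154, 156, 155, 155, 154, 155, 156, 203]
[210, 209, 209, 171, 205, 205, 205, 94, 96, 107, 209, 209, 207, 134, 94, 94, 93, 96, 209, 209, 206, 106, 95, 96, 95, 110, 199, 208, 155, 94, 94, 94, 95, 141, 193, 179, 98, 93, 91, 91, 100, 175, 167, 103, 90, 91, 91, 91, 148, 160, 92, 86, 87, 88, 84, 129, 136, 85, 82, 83, 82, 82, 110, 94, 81, 64, 65, 66, 65, 70, 65, 62, 64, 194, 193, 157, 209, 210, 197, 198]
[[265.0, 138.0], [372.0, 150.0], [318.0, 144.0], [312.0, 26.0], [318.0, 246.0]]
```

Row profiles put the plate edges at columns 263/373 (row 90) and 267/369 (row 200) with ends at rows 29/245. That matches centre (0.545, 0.210) and yaw 6°. Descending.

```bash
python3 -m jog '[[[0.03,0.0005,0,0,0,0],[0.028,0.0005,0,0,0,0],[0,0,0.02,0,0,0],[0,0,0.03,0,0,0],[0,0,0.03,0,0,0],[0,0,0.025,0,0,0],[0,0,0.014,0,0,0],[0,0,0.006,0,0,0],[0,0,0,0,0,0],[0,0,0,0,0,0]]]'
python3 to.py .545 .21 6
```

```text
clock: 48.72
tool_pos: [0.5454, 0.2112, -0.0187]
eef_rot: [0.669, 0.743, -0.001, -0.0]
contact_force: [1.1, 0.1, 0.4]
opening: 0.998
finger_force: 0.0
shift [-0.0011 -0.0005  0.    ] psi 96.04 zdir [-0.001 -0.001 -1.   ] z -0.0187 open 87.9 az 0.001
```

```bash
python3 -m jog '[[[-0.001,0,0.003,0,0,0],[0,0,0.0035,0,0,0],[0,0,0,0,0,0],[0,0,0,0,0,0],[0,0,0,0,0,0],[0,0,0,0,0,0],[0,0,0,0,0,0],[0,0,0,0,0,0],[0,0,0,0,0,0]]]' 0 36
python3 -m jog '[[[0,0,-0.003,0,0,0],[0,0,-0.008,0,0,0],[0,0,-0.015,0,0,0],[0,0,-0.02,0,0,0],[0,0,-0.025,0,0,0],[0,0,-0.02,0,0,0],[0,0,0,0,0,0]]]'
python3 to.py .5963 -.1098 8.9
```

```text
clock: 49.85
tool_pos: [0.5449, 0.2098, -0.026]
eef_rot: [0.669, 0.743, -0.001, -0.0]
contact_force: [0.7, -0.7, -2.5]
opening: 0.722
finger_force: 36.0
clock: 50.72
tool_pos: [0.5464, 0.2107, 0.0672]
eef_rot: [0.669, 0.743, 0.001, 0.0]
contact_force: [1.0, 0.0, -3.0]
opening: 0.72
finger_force: 36.0
shift [-0.324   0.0159 -0.    ] psi 96.03 zdir [ 0.001  0.    -1.   ] z 0.0672 open 63.4 az -0.05
```

Gripped at 63.4 mm. Carrying it to the plate bay.

```bash
python3 -m jog '[[[-0.014,0.001,0,0,0,0],[-0.028,0.001,0,0,0,-0.025],[-0.034,0.001,0,0,0,-0.025],[-0.035,0,0,0,0,0],[-0.035,0,0,0,0,0],[-0.035,0,0,0,0,0],[-0.035,0,0,0,0,0],[-0.035,0,0,0,0,0],[-0.035,0,0,0,0,0],[-0.025,0,0,0,0,0],[-0.012,0,0,0,0,0],[0,0,0,0,0,0]]]'
python3 to.py .5963 -.1098 8.9
```

```text
clock: 52.22
tool_pos: [0.5944, -0.1102, 0.0646]
eef_rot: [0.651, 0.759, -0.002, -0.001]
contact_force: [-1.1, 1.2, -3.3]
opening: 0.723
finger_force: 36.0
shift [ 0.0001  0.0019 -0.    ] psi 98.82 zdir [-0.004 -0.002 -1.   ] z 0.0646 open 63.7 az -0.001
```

```bash
python3 -m jog '[[[0,0.002,0.01,0,0,0],[0,0,0.02,0,0,0],[0,0,0.02,0,0,0],[0,0,0.013,0,0,0],[0,0,0.006,0,0,0],[0,0,0,0,0,0]]]'
python3 to.py .5967 -.1098 8.9
```

```text
clock: 52.98
tool_pos: [0.5969, -0.1088, -0.004]
eef_rot: [0.65, 0.76, -0.001, -0.0]
contact_force: [-0.9, 0.0, -4.7]
opening: 0.721
finger_force: 36.0
shift [-0.0009 -0.0004  0.    ] psi 98.92 zdir [-0.002 -0.001 -1.   ] z -0.004 open 63.5 az 0.0
```

```bash
python3 -m jog '[[[-0.001,0,0.006,0,0,0],[0,0,0.005,0,0,0],[0,0,0.004,0,0,0],[0,0,0.0025,0,0,0],[0,0,0,0,0,0]]]'|sed -n '2p;4p'
python3 -m jog '[[[0,0,0.0015,0,0,0],[0,0,0,0,0,0]]]'|sed -n '2p;4p'
python3 -m jog '[[[0,0,0.0012,0,0,0],[0,0,0,0,0,0]]]'|sed -n '2p;4p'
```

```text
tool_pos: [0.597, -0.1099, -0.0213]
contact_force: [-0.6, 0.1, -2.9]
tool_pos: [0.5971, -0.11, -0.0226]
contact_force: [0.1, -0.4, -3.1]
tool_pos: [0.5973, -0.11, -0.0234]
contact_force: [-1.0, 0.5, 2.0]
```

Seated. Releasing, rising and swinging clear for a final look.

```bash
python3 -m jog '[[[0,0,0.0005,0,0,0],[0,0,0,0,0,0],[0,0,0,0,0,0],[0,0,0,0,0,0],[0,0,-0.01,0,0,0],[0,0,-0.025,0,0,0],[0,0,-0.04,0,0,0],[0,0,-0.04,0,0,0],[0,0,-0.04,0,0,0],[0,0,-0.04,0,0,0],[0,0,-0.03,0,0,0],[0,0,0,0,0,0]]]' 0.0881
python3 -m jog '[[[0.02,0,-0.01,0,0,0],[0.035,0,-0.02,0,0,0],[0.04,0,-0.02,0,0,0],[0.04,0,-0.01,0,0,0],[0.04,0,0,0,0,0],[0.04,0,0,0,0,0],[0.04,0,0,0,0,0],[0.035,0,0,0,0,0],[0.015,0,0,0,0,0],[0,0,0,0,0,0]]]'
python3 - <<'E'
from h import *
c=cam('side');d=cam('top');t=get_state()['tool_pos'];print(t)
pts=[[.5970,-.110,.037],[.4945,-.126,.037],[.5187,-.283,.037],[.621,-.2665,.037]]
print(proj(pts,c).round(0).tolist())
a=cv2.resize(c[0][270:475,320:530],(0,0),fx=2.2,fy=2.2);b=cv2.resize(d[0][120:245,310:490],(0,0),fx=1.8,fy=1.8)
b=cv2.copyMakeBorder(b,0,a.shape[0]-b.shape[0],0,0,cv2.BORDER_CONSTANT)
cv2.imwrite('pics/fin.png',np.hstack([a,b])[:,:,::-1])
E
```

```text
clock: 55.6
tool_pos: [0.5993, -0.1092, 0.2037]
eef_rot: [0.65, 0.76, 0.0, 0.002]
contact_force: [-0.5, -0.1, -0.7]
opening: 1.0
finger_force: 0.0
clock: 56.85
tool_pos: [0.5496, 0.1927, 0.2599]
eef_rot: [0.649, 0.761, -0.002, -0.001]
contact_force: [-0.1, -1.0, -0.6]
opening: 1.001
finger_force: 0.0
[0.55070435 0.19007646 0.25982154]
[[431.0, 317.0], [378.0, 325.0], [403.0, 400.0], [463.0, 390.0]]
```

View pics/fin.png

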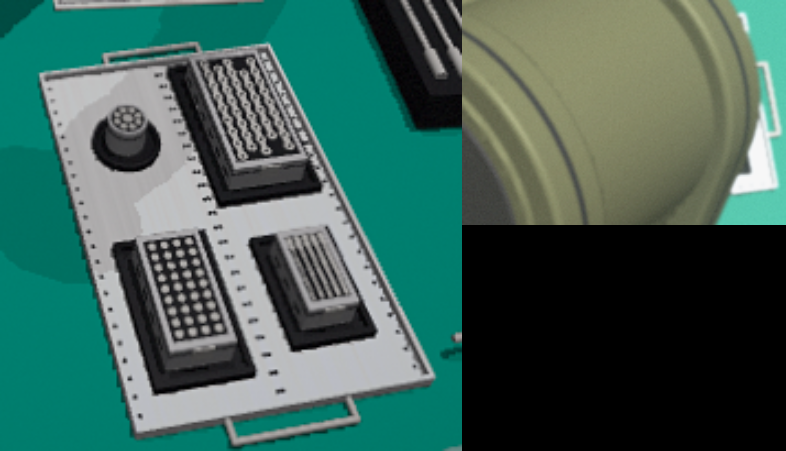

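The final side view shows all four caddies lying flat in their own bays. Their top centres are at (433,320), (377,325), (404,400) and (464,393), within about 3 px of where they should be. Handing in.

```bash
python3 -c "
from plant import *
print(finish_job())"
```

```text
the job is handed in; nothing more can be done
None
```

The job is handed in after about 57 s of the 128 s allowed, with no verdict returned: the last side picture shows all four caddies flat in their own bays, and the pot and driver were never gripped or knowingly touched, though I took no last measurement of them; once, early on, the palm pressed on the carousel with about 12 N and slid it roughly 3 mm.

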